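# Slide the stage plate into the microscope base

## Robot

A 7-joint arm with a two-finger parallel gripper is mounted at the origin on the work surface. World frame = base frame: x ahead of the robot, y to its left, z up, the work surface at z = 0. Lengths are in mm, angles in rad, forces in N, time in s.
With the tool pointing down it reaches from about 400 to 875 mm from the base axis. Payload 6.5 kg.
Tool frame: the origin (TCP) lies midway between the tips of the shut fingers; the grasp point (between the pads) lies r.grasp_offset behind it (r.grasp_offset is the distance from the TCP to the grasp point, in mm); z points along the fingers, y is the direction in which the jaws open and shut (so a half turn about z gives the same grasp; the last joint's range is limited). The gripper opens to 85 mm and grips with 20 to 120 N. Pads are 22 mm wide; open, the fingers measure 114 mm over their backs; the gripper's body (76 mm by 85 mm) begins 54 mm behind the grasp point. The pads swing forward as they close: fully open they stand 13 mm farther back than shut.
Start: joints at [-1.389, 0.536, -0.004, 1.538, 0.003, 1.067, -0.071], TCP at [159.422, 630.139, 231.29] pointing down, gripper open.
Joint ranges: [-2.7, 2.7], [-0.37, 2.16], [-1.27, 1.26], [0.24, 2.4], [-1.31, 4.45], [0.19, 1.91], [-2.76, 2.76]. Speed limits (rad/s): [2.39, 2.39, 3.14, 3.14, 3.14, 3.14, 3.14].

## Interface

Orientations are given as a unit quaternion [x, y, z, w].
In Python, from bench import r gives the robot as it stands. The module is installed in compiled form; this text tells all that it offers.
- The arm moves only by the shell command python3 -m pendant 'ROWS'. ROWS is JSON, a list that holds one entry, the list of rows, each a list of 5 numbers: the shift along the tool's x, y, z in mm, then the turn about the tool's z in degrees, then the finger opening in mm, from 0 to 85.4. In form: [[[dx, dy, dz, twist, grip], ...]]. A call has 1 to 20 rows; each row is the pose to reach, as a shift and turn from the pose commanded when the call began, along the tool's axes at that moment; what a row does not reach only later rows make up. A row lasts 1/10 s, in which the tool goes at most 50 mm and 8.59 degrees, less where a joint would pass 70% of its speed; a pose out of reach is approached as far as the arm can. A call with a gripper value outside its range is refused whole. The fingers move at their own pace and stop on an object; the grip force is fixed at half the most. Time passes only in rows, so rows that repeat a pose let the fingers close. It gives the time, the measured TCP pose, the force and the opening at its end, in the units of the state.
- r.read_state(): the state, without advancing time (a new reading comes with each control period).
- r.camera(name): name is "side" or "top"; returns (picture, depth): 420x560x3 uint8, red, green, blue; 420x560 float32, mm along the optical axis (not along the pixel's ray), 0 where there is no reading.
- r.camera_model(name): a dict with "mtx" (3x3 intrinsics, pixels), "dist_coeffs" ([k1, k2, p1, p2, k3] as OpenCV has them; the pictures are not rectified), "world_to_cam" (4x4, takes a point from world to camera coordinates). Camera axes: x right, y up, looking along -z (the intrinsics and any distortion apply to the point x, -y, -z); pixel columns grow to the right and rows downward; lengths in mm; the calibration is good to about 2 mm. A picture is of the moment at which its call begins. camera_model takes no time and is no camera call.
- r.job_done(): hands the job in, once; it reports no verdict.
The state is a dict: "clock": time; "joints": joint angles; "dq": joint speeds; "joint_torque": joint torques, N m; "position": TCP position; "tcp_rot": TCP orientation; "ft_force": force on the tool from outside, world axes, zero at the start; "wrist_torque": the same for the moment, N m; "finger_gap": finger opening in mm.
Only numpy, scipy, OpenCV 4.12 (cv2) and the standard library are available. Lean on these libraries where they do the work, as an engineer would, in place of code of your own. Each camera call takes 0.05 s, during which the arm holds its last target.

## Task

The black stage plate of the stereo microscope is lying loose on top of its base, beside the round recess it belongs in. Push it across with your fingertips, without picking it up, until it drops into the recess and lies flat and flush there, then take your hand away. Leave the vial, the Petri dish, the jar and the forceps where they are.

Things in the scene. Friction and masses are not known exactly. Their poses are not given: they have to be found in the camera images.
- stand: Base of a stereo microscope stand, fixed to the bench: white slab with rounded corners, flat top 30 mm above the bench. Origin: on the bench straight under the centre of its round recess; x points to the pillar, z up. The slab spans x -135 to +175 mm, y +-125 mm. Two steel stage clips, fixed, swung back, run from x = 29 to 100 mm at y = +-84 to +-106 mm, up to 12 mm above the top.
- pillar (a point): Foot of the bare steel pillar fixed to the base, on the base top at x = 140 mm, y = 0 of the stand: 25 mm diameter, top 304 mm above the bench; foot flange 52 mm diameter, 10 mm high; a 42 mm collar with a clamp screw at mid-height. z up.
- recess (a point): Centre of the floor of the round recess in the base (grey floor, 97 mm diameter, 6 mm deep, floor 24 mm above the bench, straight sharp wall). z up.
- plate: The stage plate: a loose plain disc, 95 mm diameter, 6 mm thick, about 70 g, black face up. Origin: centre of its underside, z up. It starts flat on the base top (origin 30 mm above the bench) on the side away from the pillar and may overhang the recess. Its front edge tips down as its centre passes the rim; once centred it drops in, its top level with the base top (origin at 24 mm).
- vial: Bystander: glass vial with a blue cap, 25 mm diameter, 48 mm tall, standing on the base top near the pillar. Origin: centre of its underside, z up.
- dish: Bystander: closed clear Petri dish, 93 mm diameter, 16 mm tall, on the bench beside the base. Origin: centre of its underside, z up.
- jar: Bystander: clear sample jar with a blue cap, 46 mm diameter, 66 mm tall, standing on the bench beside the base. Origin: centre of its underside, z up.
- forceps: Bystander: steel forceps lying on the bench beside the base, 127 mm long (its x, tips to +x), 16 mm wide, 8 mm high. Origin: on the bench, mid-length.
Mind the look-alikes: they are no part of the job. Several things have the shape of the plate; the one meant has the colours described above.

How it is judged (in metres and radians):
At the end, for the whole second after the job is handed in: The plate rests in the recess: its centre within 3 mm of the recess centre, its underside within 1.5 mm of the recess floor, tilted less than 0.025 rad, still (below 10 mm/s), black face up (horizontal distance between plate and recess below 0.003 m and z of plate in the frame of recess between -0.0015 and 0.0015 m and angle between plate's own z axis and vertical below 0.025 rad and linear speed of plate below 0.01 m/s); the robot touches nothing.
It fails at once if the plate is lifted: its centre rises more than 5 mm above the base top (z of plate in the frame of recess above 0.011 m).
It fails at once if the plate is tipped up by more than 0.3 rad (angle between plate's own z axis and vertical above 0.3 rad).
It fails at once if the vial is moved more than 15 mm or tipped (distance of vial from where it was at the start of the episode above 0.015 m or angle between vial's own z axis and vertical above 0.35 rad).
It fails at once if the dish or the forceps are moved more than 15 mm (distance of any of dish, forceps from where it was at the start of the episode above 0.015 m).
It fails at once if the jar is moved more than 15 mm or tipped (distance of jar from where it was at the start of the episode above 0.015 m or angle between jar's own z axis and vertical above 0.35 rad).
It also fails if it takes over 40 s, if anything falls off the work surface, if the arm or the gripper's body presses on something with over 40 N, if the wrist force passes 120 N, or if a joint passes its speed limit or range.

## Working session

There is one attempt and no reset: what is moved stays moved. The work goes in short steps, Python scripts to look and compute and a shell command to move; the robot and the scene stay as the last step left them, time stands still between calls to the robot, and variables do not carry over. Pictures are saved under pics/ and viewed, and the job is handed in when it is done.

```bash
mkdir -p pics; cat > h.py <<'E'
import numpy as np,cv2
from bench import r
def snap(n,f):
    p,d=r.camera(n); cv2.imwrite(f'pics/{f}.png',cv2.cvtColor(p,cv2.COLOR_RGB2BGR)); np.save(f'pics/{f}.npy',d); return p,d
def ray(n,uv):
    m=r.camera_model(n);K=np.array(m['mtx']);D=np.array(m['dist_coeffs']);T=np.array(m['world_to_cam'])
    q=cv2.undistortPoints(np.array(uv,float).reshape(-1,1,2),K,D).reshape(-1,2)
    d=np.c_[q[:,0],-q[:,1],-np.ones(len(q))]@T[:3,:3]
    o=-T[:3,:3].T@T[:3,3]; return o,d
def plane(n,uv,z):
    o,d=ray(n,uv); return o+d*((z-o[2])/d[:,2])[:,None]
E
python3 - <<'E'
from h import *
for n in('top','side'):
    snap(n,n+'0'); print(n,ray(n,[[280,210]]))
s=r.read_state();print(s)
print(r.grasp_offset)
E
```

```text
top (array([402.13876262,  41.2560021 , 852.35938176]), array([[ 0.19107148,  0.02093472, -0.98140779]]))
side (array([ 402.95166298, -625.88535921,  661.309089  ]), array([[ 0.19302152,  0.72417096, -0.66206875]]))
{'clock': 0.1, 'joints': array([-1.38919115,  0.53709509, -0.00443339,  1.53875888,  0.00259149,
        1.06730397, -0.07120085]), 'dq': array([-2.18711615e-05, -5.15900589e-04, -4.09342933e-04, -2.85736075e-03,
        5.18012775e-04,  4.87591447e-04,  2.71669285e-04]), 'joint_torque': array([ 2.28636884e-03, -5.84563208e+01,  1.05161548e+00, -2.59777504e+01,
        1.26322292e-02,  4.59237053e-03, -1.39466013e-05]), 'position': array([159.3057281 , 629.59452833, 230.50373345]), 'tcp_rot': array([ 1.23554896e-01,  9.92337432e-01, -7.78681141e-04, -4.12343416e-05]), 'ft_force': array([ 0.39777437,  0.56871815, -0.33233477]), 'wrist_torque': array([ 0.00161642, -0.02118876,  0.01210553]), 'finger_gap': 85.35520830718932}
18.700000000000003
```

View pics/top0.png

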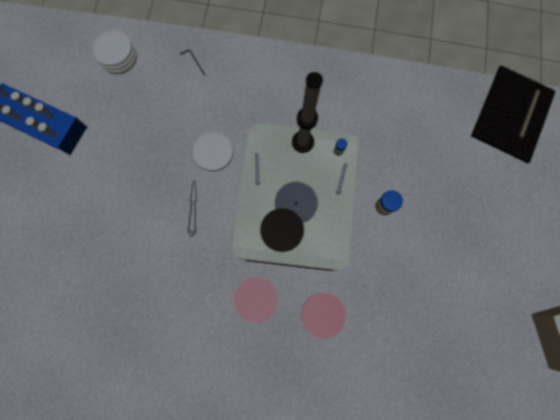

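View pics/side0.png

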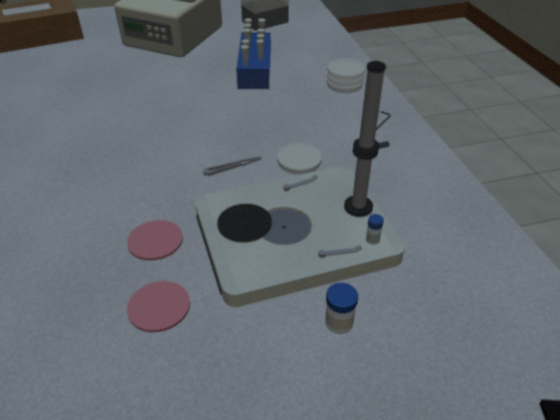

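The top view shows the black plate at about (282,230), overlapping the grey recess at (297,203). The pillar foot is at (303,141), the vial at (341,146), and the dish and forceps are on the left. The jar is at (390,202). The side view agrees.

```bash
cat > meas.py <<'E'
from h import *
def circ(P):
    A=np.c_[2*P[:,:2],np.ones(len(P))];b=(P[:,:2]**2).sum(1);s=np.linalg.lstsq(A,b,rcond=None)[0]
    R=np.sqrt(s[2]+s[0]**2+s[1]**2);return s[:2],R
def rfit(P,it=8,t=1.5):
    k=np.ones(len(P),bool)
    for _ in range(it):
        c,R=circ(P[k]);e=abs(np.hypot(*(P[:,:2]-c).T)-R);k=e<max(t,np.median(e)*1.5)
    return c,R,k.sum(),len(P)
def fixr(P,R):
    from scipy.optimize import least_squares
    s=least_squares(lambda c:np.hypot(*(P[:,:2]-c).T)-R,P[:,:2].mean(0),loss='soft_l1');return s.x,np.median(abs(s.fun))
def comp(mask,seed):
    n,l=cv2.connectedComponents(mask.astype(np.uint8));return l==l[seed[1],seed[0]]
def edge(m):
    c,_=cv2.findContours(m.astype(np.uint8),cv2.RETR_EXTERNAL,cv2.CHAIN_APPROX_NONE);return max(c,key=len).reshape(-1,2).astype(float)
E
python3 - <<'E'
from meas import *
for n,sp,sr in(('top',(282,232),(308,200)),('side',(240,222),(300,232))):
    p=cv2.cvtColor(cv2.imread(f'pics/{n}0.png'),cv2.COLOR_BGR2RGB).astype(int);g=p.sum(2)/3
    d=np.load(f'pics/{n}0.npy');print(n,'gray plate,recess,slab',p[sp[1],sp[0]],p[sr[1],sr[0]],p[250,260],d[sp[1],sp[0]])
    m=comp(g<60,sp);e=edge(m);print('plate z36',rfit(plane(n,e,36)),fixr(plane(n,e,36),47.5))
    mr=comp((g>70)&(g<(g[sr[1],sr[0]]+25)),sr);er=edge(mr)
    # drop edge px near plate
    dt=cv2.distanceTransform((~m).astype(np.uint8),cv2.DIST_L2,5);er=np.array([q for q in er if dt[int(q[1]),int(q[0])]>4])
    print('rec area',mr.sum(),len(er))
    for z in(30,24):print(z,rfit(plane(n,er,z)),fixr(plane(n,er,z),48.5))
    # depth-derived points
p=cv2.cvtColor(cv2.imread('pics/top0.png'),cv2.COLOR_BGR2RGB).astype(int)
print(plane('top',[[303,141]],40), plane('top',[[341,145]],78),plane('top',[[390,201]],66),plane('top',[[213,152]],16),plane('top',[[193,208]],4))
print('corner-ish slab',plane('top',[[257,128],[348,131],[243,256],[343,262]],30))
hole=plane('top',[[296,203]],24);print(hole)
E
```

```text
top gray plate,recess,slab [25 23 20] [62 66 78] [126 134 130] 823.9547
plate z36 (array([521.19020414,  46.81344808]), np.float64(45.995018068628866), np.int64(89), 122) (array([521.68312481,  47.68467195]), np.float64(1.5292558629090358))
rec area 229485 2304
30 (array([600.09099107,  60.91917278]), np.float64(658.3002093290729), np.int64(1414), 2304) (array([702.90326446,  46.06140078]), np.float64(575.4942396913837))
24 (array([601.5352664 ,  61.06263685]), np.float64(663.1032204500032), np.int64(1414), 2304) (array([705.09024412,  46.08592665]), np.float64(580.037889226564))
side gray plate,recess,slab [26 29 32] [69 77 88] [119 131 134] 921.8224
plate z36 (array([518.17920143,  44.53430446]), np.float64(46.686755732555504), np.int64(132), 133) (array([518.22816766,  44.58237627]), np.float64(0.6849310038535137))
rec area 1372 98
30 (array([583.45890151,  25.65842996]), np.float64(46.930620697821844), np.int64(96), 98) (array([581.93099244,  26.38691721]), np.float64(1.0921681641632262))
24 (array([585.17445329,  31.85074179]), np.float64(47.37665217285527), np.int64(96), 98) (array([584.11677148,  32.32885588]), np.float64(0.7702468069186104))
[[724.37029179  34.07869626  40.        ]] [[714.35388403 -47.00314525  78.        ]] [[ 613.51836308 -167.3318952    66.        ]] [[672.47838209 233.01006743  16.        ]] [[538.63081201 253.38117783   4.        ]]
corner-ish slab [[741.53457432 142.45154055  30.        ]
 [770.11271453 -63.80449808  30.        ]
 [450.47840232 119.79509718  30.        ]
 [473.70051047 -92.27208712  30.        ]]
[[584.89930902  26.76318544  24.        ]]
```

```bash
python3 - <<'E'
from meas import *
n='top';p=cv2.imread('pics/top0.png').astype(int);g=p.sum(2)/3
m=comp(g<46,(282,232));
print(g[232,255:312:2].astype(int)); print(g[185:260:2,300].astype(int))
e=edge(m);P=plane(n,e,36);print('plate',rfit(P,t=1),len(e))
mr=comp((g>46)&(g<98),(308,200));print(mr.sum())
er=edge(mr);dt=cv2.distanceTransform((~m).astype(np.uint8),cv2.DIST_L2,5)
er=np.array([q for q in er if dt[int(q[1]),int(q[0])]>4])
for z in(30,24):print(z,rfit(plane(n,er,z)),fixr(plane(n,er,z),48.5))
# slab by brightness
ms=comp(g>100,(262,250)) ;print(ms.sum())
c=cv2.resize(p[110:280,170:410].astype(np.uint8),None,fx=3.3,fy=3.3,interpolation=cv2.INTER_CUBIC);cv2.imwrite('pics/z0.png',cv2.convertScaleAbs(c,alpha=1.6))
E
```

```text
[131 127 106  41  20  21  25  22  21  22  21  24  23  20  21  24  21  20
  24  23  22  19  19  22  68 121 128 129 131]
[ 66  67  67  68  68  70  70  69  68  66  67  69  69  67  67  64  50  36
  24  21  20  22  19  22  24  23  22  41  70 104 124 125 126 127 127 125
 123 125]
plate (array([520.62929513,  47.73379773]), np.float64(44.77736957287945), np.int64(80), 118) 118
1323
30 (array([585.80590584,  27.5142193 ]), np.float64(46.31849577313994), np.int64(84), 84) (array([583.51386321,  28.32809942]), np.float64(1.2736346012968056))
24 (array([587.14595605,  27.41395815]), np.float64(46.65643923290582), np.int64(84), 84) (array([585.248533 ,  28.0957198]), np.float64(1.2052588955656205))
199225
```

View pics/z0.png

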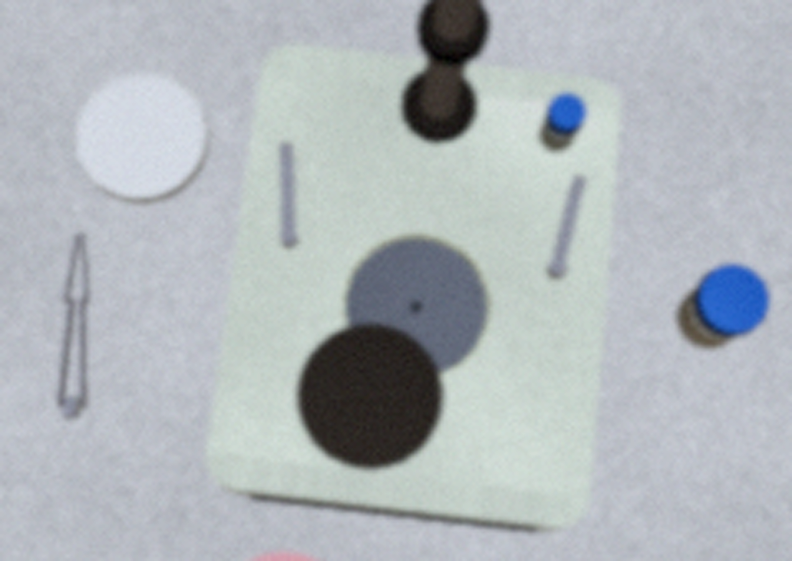

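Zoomed, the plate and recess are clear, and the recess centre mark is at about (296,203) in the original picture. Next I locate the mark in both views and compute the approach.

```bash
cat >> meas.py <<'E'
from scipy.spatial.transform import Rotation as Ro
def totool(dw):
    s=r.read_state();R=Ro.from_quat(s['tcp_rot']).as_matrix();return R.T@np.array(dw,float)
E
python3 - <<'E'
from meas import *
for n,(u,v) in(('top',(296,203)),('side',(284,226))):
    g=cv2.imread(f'pics/{n}0.png').astype(float).sum(2)/3
    w=g[v-4:v+5,u-4:u+5];w=np.clip(np.median(w)-4-w,0,None);yy,xx=np.mgrid[v-4:v+5,u-4:u+5]
    c=[(w*xx).sum()/w.sum(),(w*yy).sum()/w.sum()];print(n,c,plane(n,[c],24))
pl=np.array([519.6,46.1]);rc=np.array([585,27.0]);d=rc-pl;L=np.hypot(*d);u=d/L;print(L,np.degrees(np.arctan2(u[1],u[0])))
s=r.read_state();x=-Ro.from_quat(s['tcp_rot']).as_matrix()[:2,0];print(np.degrees(np.arctan2(x[1],x[0])))
t=pl-u*66;print(t,totool([*(t-s['position'][:2]),0]),s['position'])
E
```

```text
top [np.float64(295.53604436229205), np.float64(202.52495378927912)] [[585.78429632  27.9428172   24.        ]]
side [np.float64(283.4573770491803), np.float64(226.61475409836063)] [[583.14262949  27.4520746   24.        ]]
68.13200422708844 -16.280387568809786
-14.194620418659875
[456.24651365  64.60231788] [-426.4200336  -474.92669455    0.78596041] [159.3057281  629.59452833 230.50373345]
```

```bash
python3 -m pendant '[[[-40,-45,0,2,50],[-80,-90,0,2,50],[-120,-134,0,2,50],[-160,-178,0,2,50],[-193,-215,0,2,50],[-226,-252,0,2,50],[-260,-290,0,2,50],[-293,-327,0,2,50],[-327,-364,0,2,50],[-360,-401,0,2,50],[-393,-438,0,2,50],[-426,-475,0,2,50],[-426,-475,0,2,50],[-426,-475,60,2,50],[-426,-475,110,2,50],[-426,-475,150,2,50],[-426,-475,170,2,50],[-426,-475,170,2,50],[-426,-475,170,2,50]]]'
python3 - <<'E'
from meas import *
snap('top','top1');snap('side','side1');s=r.read_state();print(s['position'],s['finger_gap'],s['ft_force'])
x=-Ro.from_quat(s['tcp_rot']).as_matrix()[:2,0];print(np.degrees(np.arctan2(x[1],x[0])))
E
```

```text
clock: 2.0
position: [456.1, 65.1, 61.7]
tcp_rot: [0.141, 0.99, -0.0, -0.0]
ft_force: [0.1, -0.5, -0.5]
finger_gap: 49.6
[457.20631986  65.4115857   62.7403009 ] 49.61058601203766 [ 0.37827655 -0.31372504  0.47554886]
-16.19885623621273
```

View pics/top1.png

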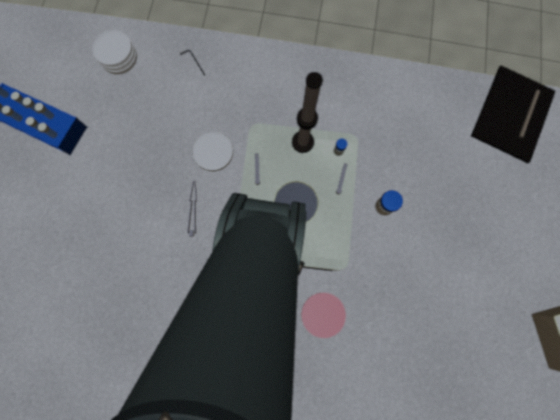

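View pics/side1.png

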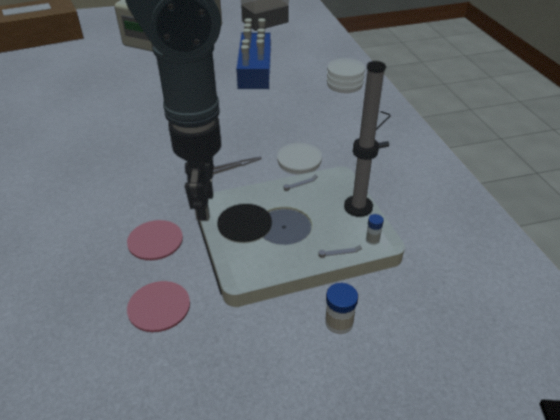

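The side view shows the fingertips at about (202,217), behind the plate. The arm hides the plate in the top view. Next I lower the tips until they touch the base.

```bash
python3 -m pendant '[[[0,0,15,0,50],[0,0,27,0,50],[0,0,30,0,50],[0,0,30,0,50]]]'; python3 -m pendant '[[[0,0,1,0,50],[0,0,2,0,50],[0,0,2,0,50]]]'
```

```text
clock: 2.5
position: [455.9, 65.2, 31.4]
tcp_rot: [0.141, 0.99, -0.0, -0.0]
ft_force: [0.3, -0.5, -1.0]
finger_gap: 49.8
clock: 2.8
position: [456.1, 65.2, 29.5]
tcp_rot: [0.141, 0.99, 0.0, 0.0]
ft_force: [0.3, 0.8, 0.3]
finger_gap: 50.2
```

```bash
python3 -m pendant '[[[0,0,1,0,50],[0,0,1,0,50]]]'; python3 -m pendant '[[[0,0,1,0,50],[0,0,1,0,50]]]';  python3 -m pendant '[[[0,0,1,0,50],[0,0,1,0,50]]]'
```

```text
clock: 3.0
position: [455.9, 65.1, 28.3]
tcp_rot: [0.141, 0.99, -0.0, 0.0]
ft_force: [-0.2, -0.1, -0.1]
finger_gap: 50.1
clock: 3.2
position: [455.9, 65.2, 27.2]
tcp_rot: [0.141, 0.99, -0.0, -0.0]
ft_force: [-0.2, 0.7, 0.6]
finger_gap: 50.0
clock: 3.4
position: [455.9, 65.2, 27.0]
tcp_rot: [0.141, 0.99, 0.0, -0.0]
ft_force: [-3.8, -1.0, 12.1]
finger_gap: 50.0
```

```bash
python3 - <<'E'
from meas import *
p,d=snap('side','side2');c=cv2.resize(p[150:270,160:320,::-1],None,fx=5,fy=5,interpolation=cv2.INTER_CUBIC);cv2.imwrite('pics/z2.png',cv2.convertScaleAbs(c,alpha=1.7))
E
```

```text
(no output)
```

View pics/z2.png

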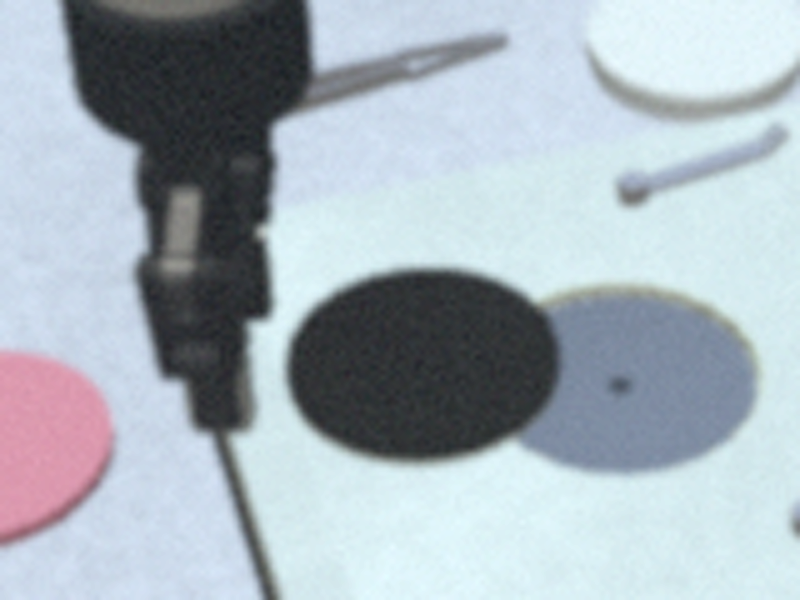

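The tips touched the base top at TCP z ≈ 27.2, with 12 N. I back off 2 mm and start pushing.

```bash
python3 -m pendant '[[[0,0,-2,0,50],[-4,0,-2,0,50],[-8,0,-2,0,50],[-11,0,-2,0,50],[-14,0,-2,0,50],[-16,0,-2,0,50],[-18,0,-2,0,50],[-20,0,-2,0,50],[-22,0,-2,0,50],[-24,0,-2,0,50],[-26,0,-2,0,50],[-28,0,-2,0,50],[-30,0,-2,0,50],[-30,0,-2,0,50]]]'
cat > look.py <<'E'
from meas import *
import sys
f=sys.argv[1]
p,d=snap('side',f);c=cv2.resize(p[150:270,180:340,::-1],None,fx=5,fy=5,interpolation=cv2.INTER_CUBIC);cv2.imwrite(f'pics/z{f}.png',cv2.convertScaleAbs(c,alpha=1.7))
s=r.read_state();print(s['position'],s['ft_force'])
print('TCP->recess in tool',totool([585-s['position'][0],27.3-s['position'][1],0]))
E
python3 look.py s3
```

```text
clock: 4.85
position: [485.2, 56.7, 28.4]
tcp_rot: [0.141, 0.99, 0.0, 0.0]
ft_force: [-0.3, 0.5, -0.3]
finger_gap: 50.1
[485.01806619  56.7270102   28.34140691] [-0.78642791  0.62668696  0.63655889]
TCP->recess in tool [-1.04221913e+02 -3.56486530e-01  4.14915355e-02]
```

View pics/zs3.png

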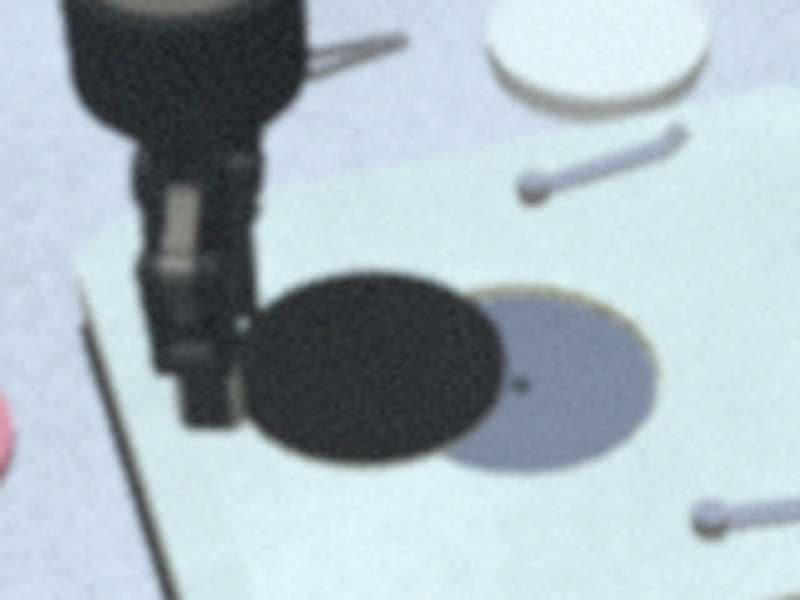

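The plate is pushed and still flat. Its front edge is at about (503,365) in the zoomed crop, near the recess mark at (520,384). I keep pushing.

```bash
python3 -m pendant '[[[-2,0,0,0,50],[-4,0,0,0,50],[-6,0,0,0,50],[-8,0,0,0,50],[-10,0,0,0,50],[-12,0,0,0,50],[-14,0,0,0,50],[-16,0,0,0,50],[-18,0,0,0,50],[-20,0,0,0,50],[-22,0,0,0,50],[-24,0,0,0,50],[-26,0,0,0,50],[-28,0,0,0,50],[-30,0,0,0,50],[-32,0,0,0,50],[-34,0,0,0,50],[-34,0,0,0,50]]]'
python3 look.py s4
```

```text
clock: 6.7
position: [517.8, 47.2, 28.3]
tcp_rot: [0.141, 0.99, -0.0, 0.0]
ft_force: [-0.3, -0.0, -0.4]
finger_gap: 49.8
[517.66423768  47.22931271  28.34841263] [-0.45611416  0.54749611 -0.70968849]
TCP->recess in tool [-7.02222419e+01 -3.43785124e-01  3.08036309e-02]
```

View pics/zs4.png

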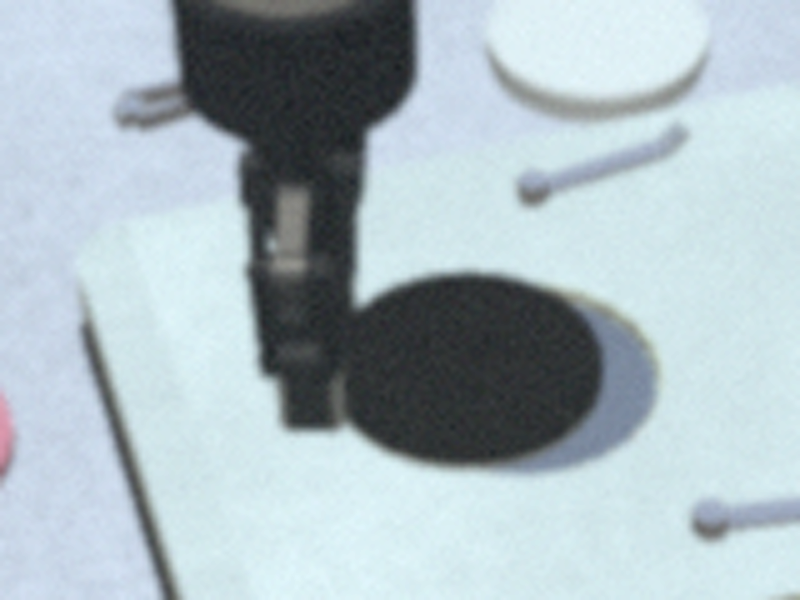

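```bash
python3 -m pendant '[[[-2,0,0,0,50],[-4,0,0,0,50],[-6,0,0,0,50],[-8,0,0,0,50],[-10,0,0,0,50],[-12,0,0,0,50],[-13,0,0,0,50],[-14,0,0,0,50],[-14,0,0,0,50]]]'
python3 look.py s5
```

```text
clock: 7.65
position: [531.2, 43.3, 28.4]
tcp_rot: [0.141, 0.99, 0.0, 0.0]
ft_force: [1.1, 0.5, -0.3]
finger_gap: 49.4
[531.07566678  43.35369556  28.34964742] [-0.88635149  0.46306186  0.24304481]
TCP->recess in tool [-5.62620291e+01 -3.71910763e-01  2.47740748e-02]
```

View pics/zs5.png

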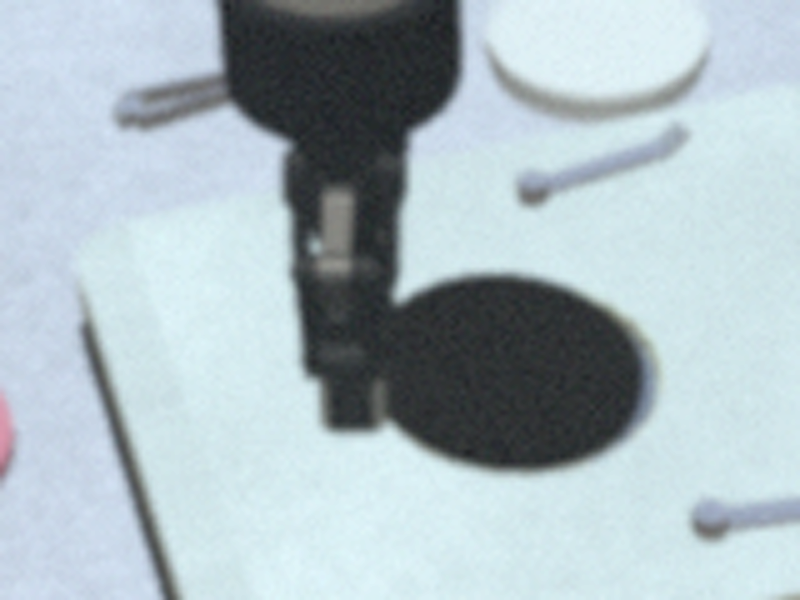

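About 5 mm is left: a grey sliver at (648,385) in the crop. I creep on, watching the force.

```bash
python3 -m pendant '[[[-1,0,0,0,50],[-2,0,0,0,50],[-3,0,0,0,50],[-3,0,0,0,50]]]'; python3 -m pendant '[[[-0.5,0,0,0,50],[-1,0,0,0,50],[-1,0,0,0,50]]]'
python3 look.py s6
```

```text
clock: 8.1
position: [533.9, 42.5, 28.3]
tcp_rot: [0.141, 0.99, 0.0, 0.0]
ft_force: [-0.6, 0.7, -0.6]
finger_gap: 50.3
clock: 8.4
position: [534.7, 42.3, 28.3]
tcp_rot: [0.141, 0.99, 0.0, 0.0]
ft_force: [-0.9, -0.9, 0.1]
finger_gap: 49.8
[534.72152855  42.26454797  28.31312794] [-0.21473843  0.57851215  0.07879717]
TCP->recess in tool [-5.24570512e+01 -3.46596253e-01  5.96729721e-03]
```

View pics/zs6.png

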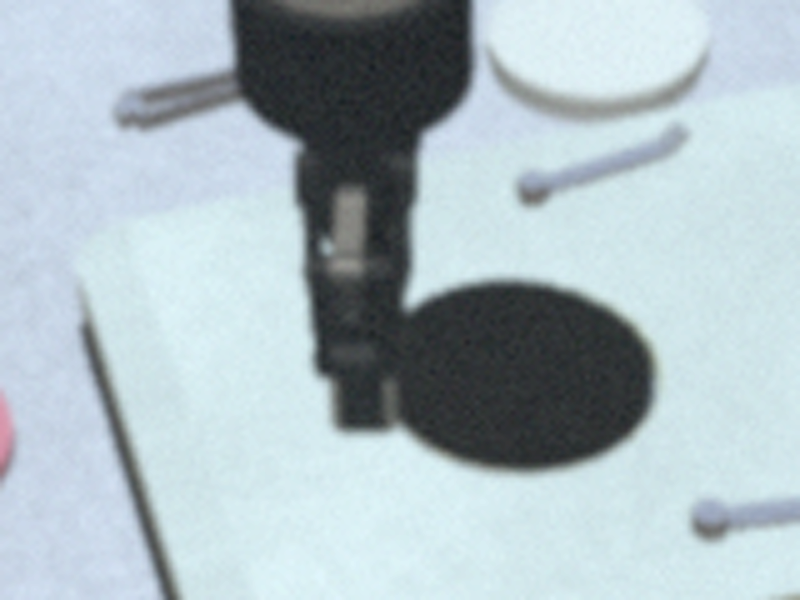

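```bash
python3 -m pendant '[[[-0.5,0,0,0,50],[-1,0,0,0,50],[-1,0,0,0,50]]]';python3 -m pendant '[[[-0.5,0,0,0,50],[-1,0,0,0,50],[-1,0,0,0,50]]]'
python3 look.py s7
```

```text
clock: 8.75
position: [535.8, 41.9, 28.3]
tcp_rot: [0.141, 0.99, -0.0, 0.0]
ft_force: [0.2, 0.2, -0.3]
finger_gap: 50.1
clock: 9.05
position: [536.7, 41.7, 28.3]
tcp_rot: [0.141, 0.99, 0.0, 0.0]
ft_force: [0.8, -0.2, 0.0]
finger_gap: 49.7
[536.68204863  41.74266826  28.32425884] [ 0.55372463 -0.45354923  0.01520271]
TCP->recess in tool [-5.04287638e+01 -3.93482517e-01  6.78054982e-03]
```

View pics/zs7.png

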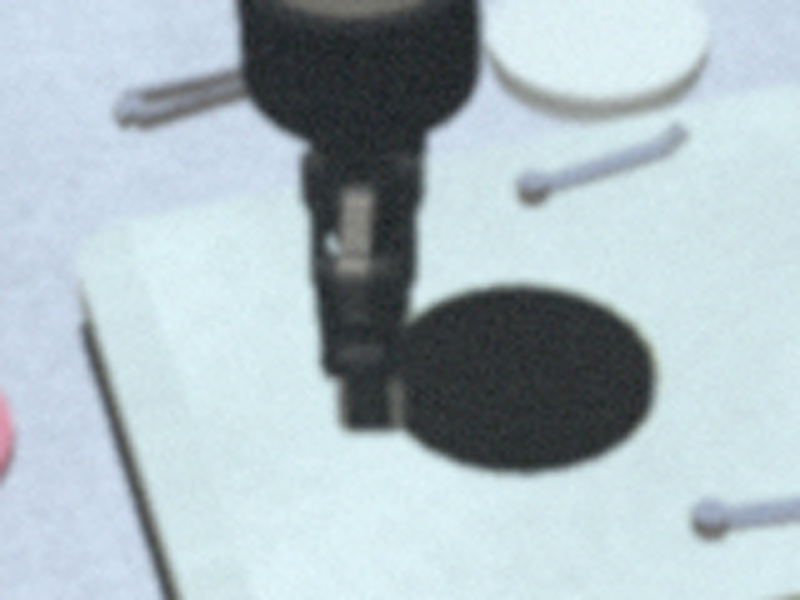

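The disc's outline now coincides with the recess outline (top ≈287, bottom ≈472 in the crop), and there is no force. I retreat and check.

```bash
python3 -m pendant '[[[4,0,0,0,50],[10,0,0,0,50],[10,0,-40,0,50],[10,0,-90,0,50],[10,0,-130,0,50],[30,40,-160,0,50],[55,80,-160,0,50],[80,120,-160,0,50],[105,160,-160,0,50],[130,200,-160,0,50],[160,240,-160,0,50],[190,280,-160,0,50],[220,320,-160,0,50],[240,350,-160,0,50],[240,350,-160,0,50]]]'
python3 look.py s8
python3 - <<'E'
from meas import *
snap('top','t8')
p=cv2.imread('pics/t8.png')[110:280,170:410];cv2.imwrite('pics/zt8.png',cv2.convertScaleAbs(cv2.resize(p,None,fx=3.3,fy=3.3,interpolation=cv2.INTER_CUBIC),alpha=1.6))
for n,f,sp in(('top','t8',(297,203)),('side','s8',(284,226))):
    g=cv2.imread(f'pics/{n}0.png' if 0 else f'pics/{f}.png').astype(float).sum(2)/3
    e=edge(comp(g<75,sp))
    for z in(30,36):print(n,z,rfit(plane(n,e,z),t=1),fixr(plane(n,e,z),47.5))
    D=np.load(f'pics/{f}.npy');m=r.camera_model(n);T=np.array(m['world_to_cam']);mm=cv2.erode(comp(g<75,sp).astype(np.uint8),np.ones((5,5)));v,u=np.nonzero(mm)
    o,d=ray(n,np.c_[u,v]);P=o+d*D[v,u][:,None];A=np.c_[P[:,:2]-P[:,:2].mean(0),np.ones(len(P))];k=np.linalg.lstsq(A,P[:,2],rcond=None)[0];print('plane tilt,z',k)
E
```

```text
clock: 10.6
position: [398.9, 451.0, 187.8]
tcp_rot: [0.136, 0.991, 0.001, -0.001]
ft_force: [-0.9, 0.7, 0.1]
finger_gap: 50.0
[401.06057008 447.37335654 187.7583066 ] [-0.37082623 -1.43622856 -0.08224768]
TCP->recess in tool [-291.81901359 -353.74684122   -0.41759566]
top 30 (array([585.01718069,  27.37978506]), np.float64(46.307882624024785), np.int64(107), 120) (array([585.06281106,  27.58360206]), np.float64(1.1895777853547003))
top 36 (array([583.69067421,  27.49875444]), np.float64(45.96095372735715), np.int64(108), 120) (array([583.73967878,  27.67481011]), np.float64(1.533150322217498))
plane tilt,z [-1.15535988  0.08217761 33.72713136]
side 30 (array([582.70535661,  26.03850202]), np.float64(46.625678463423185), np.int64(113), 132) (array([582.69833217,  25.99654321]), np.float64(0.9688607002561582))
side 36 (array([580.99696657,  19.84257797]), np.float64(46.18254517784317), np.int64(113), 132) (array([581.01414539,  19.85415489]), np.float64(1.4166416111613565))
plane tilt,z [-0.20403102 -0.69292089 32.07216699]
```

View pics/zs8.png

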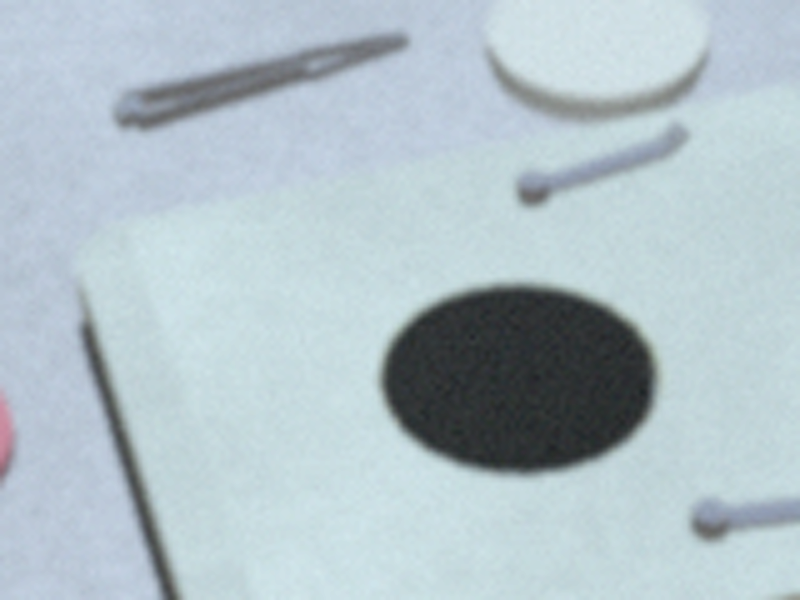

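```bash
ls pics
```

```text
s3.npy
s3.png
s4.npy
s4.png
s5.npy
s5.png
s6.npy
s6.png
s7.npy
s7.png
s8.npy
s8.png
side0.npy
side0.png
side1.npy
side1.png
side2.npy
side2.png
t8.npy
t8.png
top0.npy
top0.png
top1.npy
top1.png
z0.png
z2.png
zs3.png
zs4.png
zs5.png
zs6.png
zs7.png
zs8.png
zt8.png
```

The disc fills the recess outline in the side view. The depth tilt fit looks noise-biased, because noise along the ray was mixed into the regressors. I redo it using residuals on the nominal plane, with the bare base as reference.

```bash
python3 - <<'E'
from meas import *
for n,f,f0,sp in(('top','t8','top0',(297,203)),('side','s8','side0',(284,226))):
    g=cv2.imread(f'pics/{f}.png').astype(float).sum(2)/3
    m=comp(g<75,sp).astype(np.uint8);mp=cv2.erode(m,np.ones((5,5)));ring=cv2.dilate(m,np.ones((25,25)))-cv2.dilate(m,np.ones((9,9)))
    D=np.load(f'pics/{f}.npy')
    for nm,q in(('plate',mp),('base ring',ring)):
        v,u=np.nonzero((q>0)&(D>0));o,d=ray(n,np.c_[u,v]);t=(30-o[2])/d[:,2];N=o+d*t[:,None]
        h=(D[v,u]-t)*d[:,2]; k0=abs(h-np.median(h))<4*1.48*np.median(abs(h-np.median(h)))
        A=np.c_[N[:,:2]-N[:,:2].mean(0),np.ones(len(N))][k0];k=np.linalg.lstsq(A,h[k0],rcond=None)[0]
        sd=np.std(h[k0]-A@k);print(n,nm,'slopes',k[:2].round(4),'+-',(sd/np.sqrt(k0.sum())/24).round(4),'h-30',np.median(h).round(2),'sd',sd.round(2),(D[q>0]==0).sum())
# bystander change
for n,f,f0 in(('top','t8','top0'),('side','s8','side0')):
    a=cv2.imread(f'pics/{f}.png').astype(int);b=cv2.imread(f'pics/{f0}.png').astype(int)
    c,_=cv2.findContours(cv2.morphologyEx((abs(a-b).max(2)>30).astype(np.uint8),cv2.MORPH_OPEN,np.ones((2,2))),0,2);print(n,[cv2.boundingRect(x) for x in c if cv2.contourArea(x)>8])
E
```

```text
top plate slopes [-0.0003 -0.0017] +- 0.0018 h-30 -0.05 sd 1.41 5
top base ring slopes [ 0.0007 -0.0013] +- 0.0014 h-30 0.0 sd 1.45 7
side plate slopes [-0.0025 -0.0015] +- 0.0013 h-30 0.07 sd 1.12 4
side base ring slopes [-0.0012  0.0094] +- 0.0011 h-30 -0.33 sd 1.19 5
top [(261, 211, 45, 43), (0, 209, 65, 57), (276, 183, 42, 41)]
side [(265, 208, 47, 38), (218, 204, 49, 40), (130, 32, 12, 21), (116, 0, 32, 34), (0, 0, 4, 4)]
```

View pics/zt8.png

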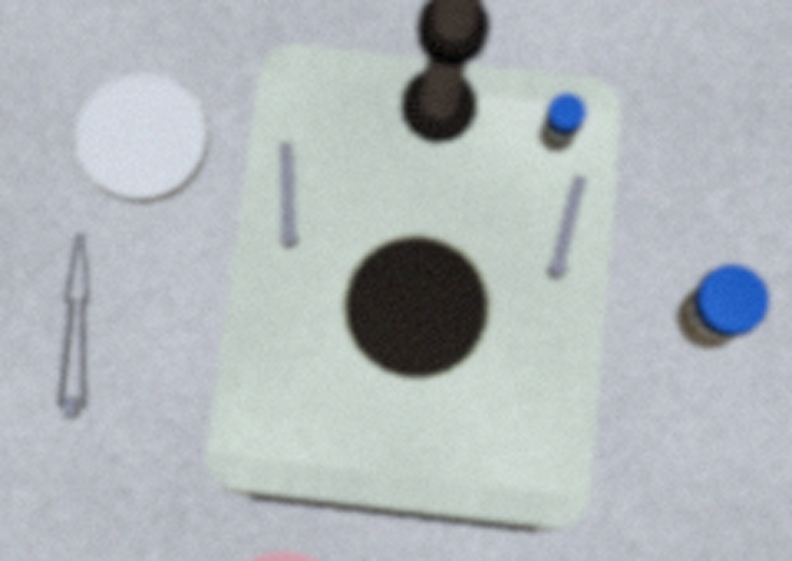

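The plate sits flat and flush in the recess, and the vial, dish, jar and forceps have not moved.

```bash
python3 -c "
from bench import r
print(r.job_done())"
```

```text
the job is handed in; nothing more can be done
None
```

I pushed the black plate across the base with both fingertips, 50 mm apart, until it dropped into the recess. I then backed the hand off and handed the job in at about 11 s.

**Final checks**
- **Height and tilt:** both depth views put the plate top within 0.1 mm of the nominal 30 mm base top. The tilt was at most about 0.003 rad.
- **Centre:** in the top view the plate centre was at (585.0, 27.4). The recess mark measured earlier was at (585.8, 27.9), about 1 mm away. In the side view they were about 1.5 mm apart. Both are within the 3 mm allowed.
- **Bystanders:** comparing pictures before and after showed changes only at the plate, the recess and the arm. The vial, dish, jar and forceps did not move.
- **Force:** the highest reading was 12 N, when I touched the fingertips to the base to find its height. Readings during the push stayed at noise level.

**Checks that disagreed**
- My first depth tilt fit gave an impossible slope because noise along the camera ray biased it. I redid it using height residuals on the nominal plane, and that result is the one above.
- The top and side cameras differ by about 2 mm in absolute position, which matches the stated calibration.
- The side camera shows a slope of about 0.009 rad on the bare base ring, which I put down to camera bias.

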